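Stand the fallen giraffe up in the toy workshop

TASK

The toy giraffe has been knocked over and a loose fish-shaped blank lies where its base has to come down. First put the blank squarely on top of the stack of fish shapes, nose to nose and tail to tail, then tip the giraffe up over the edge of its base, without lifting it clear of the board, so that it stands upright on its base on the plywood board. Do not shift or knock over the stacks, the bottle or the hippo.

Things in the scene. Friction and masses are not known exactly. Their poses are not given: they have to be found in the camera images.
- giraffe: toppled toy giraffe of patchwork foam on a flat wooden plinth, 0.32 to 0.48 kg. Origin: centre of the plinth's underside; z is up through the figure when it stands, +y where the nose points, x across its thin side. Plinth 100 (x) by 110 (y) by 18 (z) mm. It lies with its +x side down, on the plinth's +x edge and the head; z axis 0.2 rad below level, origin 53 mm above the board.
- plinth_edge (a point): middle of the plinth's -x edge on its upper face (giraffe frame -50, 0, 18 mm). While the giraffe lies this edge is uppermost, about 100 mm above the board, and some 33 mm of the plinth stands free above the legs, so shut fingers from above can hook behind it and pull it over. Turned about 35 degrees past where the plinth stands square on edge, it falls onto its base by itself.
- giraffe_head (a point): top of the head (giraffe frame 0, 36, 190 mm). Sizes in mm: legs 24 thick in x, z 18 to 82, at y -26 and 26; torso 34 thick, y -38 to 38, z 80 to 116; neck 24 thick, y 16 to 38, up to z 172; head 28 thick, y 14 to 58, z 168 to 190; horns to z 198. Centre of mass about 33 mm above the underside, near the plinth's middle.
- blank: loose flat fish-shaped blank of stiff patchwork foam board, 140 mm long, 16 thick, 0.09 kg. Origin at mid-length on its underside, z up, nose at x = -70 mm, tail at +70. Body 56 mm wide with straight parallel sides from x = -42 to +2, rounded before and behind; neck 24 wide; tail fin 50 wide (x 48 to 70). Lies on the board where the giraffe's base must come down.
- blank_nose (a point): tip of the loose blank's nose, on its underside
- blank_tail (a point): middle of the loose blank's tail end, on its underside
- fish_stack: stack of three fish-shaped layers glued together, same outline and axes as the loose blank, 48 mm high, 0.30 kg, standing loose on the table on one side of the board. Origin at mid-length on its underside, nose at x = -70 mm, tail at x = +70 mm.
- stack_nose (a point): tip of the fish stack's nose, at the top surface
- stack_tail (a point): middle of the fish stack's tail end, at the top surface
- turtle_stack: bystander: stack of three turtle-shaped layers (round 88 mm body, head, four flippers), about 114 by 110 mm, 48 mm high, on the other side of the board. Origin at the centre of its underside.
- board: plywood work board, 340 (x) by 240 (y) by 10 mm, fixed to the table. Origin at the centre of its underside; the giraffe's plinth and the blank lie towards its -x end, the giraffe's head towards +x.
- bottle: bystander: green glass bottle, 60 mm diameter, 180 mm tall, standing beyond the board. Origin at the centre of its underside.
- hippo: bystander: finished standing toy hippo, about 155 (x, head at -x) by 66 by 84 mm. Origin under its body.

How it is judged:
On the way, in this order (a step that is already met when the one before it is completed fails the run):
1. the loose blank lies squarely on the fish stack (horizontal distance between blank_nose and stack_nose below 0.012 m and horizontal distance between blank_tail and stack_tail below 0.012 m and z of blank in the frame of fish_stack between 0.044 and 0.053 m and angle between blank's own z axis and vertical below 0.06 rad), for 0.2 s.
2. the giraffe stands upright on its base on the board (angle between giraffe's own z axis and vertical below 0.09 rad and z of giraffe in the frame of board between 0.006 and 0.014 m), for 0.2 s.
At the end, for the whole second after the job is handed in: the blank lies flat on the fish stack with nose and tail each within 12 mm of the stack's nose and tail; the giraffe stands on its plinth on the board, within 0.09 rad of upright; both are at rest (all of step 1 and all of step 2 and linear speed of each of giraffe, blank below 0.02 m/s and angular speed of giraffe below 0.1 rad/s); the robot touches nothing.
It fails at once if a stack, the bottle or the hippo was shifted by more than 30 mm or tipped (distance of any of fish_stack, turtle_stack, bottle, hippo from where it was at the start of the episode above 0.03 m or angle between any of bottle, hippo's own z axis and vertical above 0.35 rad).
It fails at once if the giraffe was lifted clear of the board (underside centre more than 100 mm above the table) (height (world z) of giraffe above 0.1 m).
It also fails if it takes over 54 s, if anything falls off the work surface, if the arm or the gripper's body presses on something with over 40 N, if the wrist force passes 120 N, or if a joint passes its speed limit or range.

ROBOT

A 6-joint arm with a two-finger parallel gripper is mounted at the origin on the work surface. World frame = base frame: x ahead of the robot, y to its left, z up, the work surface at z = 0. Lengths are in m, angles in rad, forces in N, time in s.
With the tool pointing down it reaches from about 0.225 to 0.725 m from the base axis. Payload 3.1 kg.
Tool frame: the origin (TCP) lies midway between the tips of the shut fingers; the grasp point (between the pads) lies env.grip_depth behind it (env.grip_depth is the distance from the TCP to the grasp point, in m); z points along the fingers, y is the line along which they close (so a half turn about z gives the same grasp; the last joint's range is limited). The gripper opens to 85 mm and grips with 20 to 120 N. Pads are 22 mm wide; open, the fingers measure 114 mm over their backs; the gripper's body (76 mm by 85 mm) begins 54 mm behind the grasp point. The pads swing forward as they close: fully open they stand 13 mm farther back than shut.
Start: joints at [-0.128, 0.048, 0.099, 1.622, 0, 1.443], TCP at [0.525, -0, 0.231] pointing down, gripper open.
Joint ranges: [-2.91, 2.91], [-0.99, 1.94], [-1.21, 1.42], [-2.12, 2.29], [-1.49, 1.47], [-3.14, 3.14]. Speed limits (rad/s): [2.79, 2.79, 3.14, 3.14, 3.14, 3.14].

INTERFACE

Orientations are given as a 3x3 rotation matrix whose columns are the frame's x, y, z axes.
In Python, from plant import env gives the robot as it stands.
- The arm moves only by the shell command python3 -m jog 'ROWS' [FORCE]. ROWS is a JSON object of lists of equal length, an entry for each row: "grip": the finger opening in mm, from 0 to 85.4; "translation": the shift along the world's x, y, z normalised to -1 to 1, where 1 is 0.25 m, a list of three; "turn": the turn about the world's z normalised to -1 to 1, where 1 is pi rad. In form: {"grip": [grip, ...], "translation": [[tx, ty, tz], ...], "turn": [turn, ...]}. A call has 1 to 12 rows; each row shifts and turns the commanded pose from where the row before left it; what a row does not reach is not made up. A row lasts 1/10 s, in which the tool goes at most 50 mm and 8.59 degrees, less where a joint would pass 70% of its speed; a pose out of reach is approached as far as the arm can. A call with a number of a shift or a turn outside -1 to 1 is refused whole. A call with a gripper value outside its range is refused whole. The fingers move at their own pace and stop on an object; FORCE is the grip in N (left out, the last holds). Time passes only in rows, so rows that do not move let the fingers close. It gives the time, the measured TCP pose, the force, the opening and the grip force at its end, in the units of the state.
- env.get_state(): the state, without advancing time (a new reading comes with each control period).
- env.grab_frame(name): name is "scene" or "side" or "wrist"; returns (picture, depth): 400x640x3 uint8, red, green, blue; 400x640 float32, m along the optical axis (not along the pixel's ray), 0 where there is no reading.
- env.camera_model(name): a dict with "K" (3x3 intrinsics, pixels), "pose" (4x4, takes a point from camera to world coordinates); the wrist camera has in their place "T_tool_cam" (4x4, takes a point from camera to tool coordinates, whose origin is the TCP and whose axes are the flange's). Camera axes: x right, y down, z forward; pixel columns grow to the right and rows downward; lengths in m; the calibration is good to about 2 mm. A picture is of the moment at which its call begins: read the wrist's pose just before it. camera_model takes no time and is no camera call.
- env.close_job(): hands the job in; it is judged then, once.
Trained networks look in the newest picture that a camera, given by its name, has taken for a name from the list of things; names that differ only in an ending like _2 or _b are one class to them, and where a whole thing is asked for, a point or a joint stands for the part that bears it (a point fixed in the world has none). Each returns a list of dicts, best first, with "confidence" (0 to 1); they miss things now and then, are a little off and sometimes report something else, mostly with a low value. They report only what shows in the picture. A call takes as long as a camera call.
- env.boxes_of(target, camera): "box" ([centre column, centre row, width, height] in pixels, round what is visible of it).
- env.silhouettes(target, camera): "pixels" (400x640 bool, what is visible of it) and "box" ([centre column, centre row, width, height] in pixels, round what is visible of it).
The state is a dict: "time": time; "q": joint angles; "joint_velocities": joint speeds; "joint_torque": joint torques, N m; "tcp_pos": TCP position; "tcp_rot": TCP orientation; "wrist_force": force on the tool from outside, world axes, zero at the start; "torque": the same for the moment, N m; "opening": finger opening in m; "grasp_force": force on a finger pad.
Only numpy, scipy, OpenCV 4.12 (cv2) and the standard library are available. Lean on these libraries where they do the work, as an engineer would, in place of code of your own. Each camera call takes 0.05 s, during which the arm holds its last target. There are 200 camera calls.

## Working session

There is one attempt and no reset: what is moved stays moved. The work goes in short steps, Python scripts to look and compute and a shell command to move; the robot and the scene stay as the last step left them, time stands still between calls to the robot, and variables do not carry over. Pictures are saved under pics/ and viewed, at most 10 in all, crops included, and the job is handed in when it is done.

```bash
mkdir -p pics; ls; cat > h.py <<'E'
import numpy as np, cv2
from plant import env
def cloud(cam, d, st=None):
    m=env.camera_model(cam);K=np.array(m["K"])
    if cam=="wrist":
        T=np.eye(4);T[:3,:3]=st["tcp_rot"];T[:3,3]=st["tcp_pos"];P=T@np.array(m["T_tool_cam"])
    else: P=np.array(m["pose"])
    v,u=np.mgrid[:400,:640]
    c=np.stack([(u-K[0,2])/K[0,0]*d,(v-K[1,2])/K[1,1]*d,d],-1)
    return c@P[:3,:3].T+P[:3,3]
E
python3 - <<'E'
from h import *
ims=[]
for c in ("scene","side","wrist"):
    st=env.get_state();p,d=env.grab_frame(c);C=cloud(c,d,st);ims.append(p)
    cv2.imwrite(f"pics/{c}0.png",p[...,::-1]); np.savez(f"{c}0.npz",p=p,C=C,d=d)
    for t in ("giraffe","blank","fish_stack","turtle_stack","bottle","hippo","board"):
        for r in env.silhouettes(t,c)[:2]:
            m=r["pixels"]&(d>0)
            X=C[m]
            if len(X)<20: continue
            print(c,t,round(r["confidence"],2),np.round(r["box"]),np.round(np.percentile(X,[2,50,98],axis=0),3).tolist())
            
print(env.grip_depth,st)
E
```

```text
pics
scene giraffe 0.84 [342. 214.  79.  54.] [[0.509, -0.019, 0.013], [0.562, 0.056, 0.059], [0.609, 0.173, 0.113]]
scene blank 0.78 [275. 217.  35.  43.] [[0.473, -0.147, 0.009], [0.55, -0.114, 0.026], [0.619, -0.087, 0.032]]
scene fish_stack 0.76 [437. 208.  33.  54.] [[0.398, 0.299, 0.002], [0.476, 0.334, 0.047], [0.531, 0.373, 0.053]]
scene fish_stack 0.73 [193. 246.  36.  63.] [[0.631, -0.355, 0.01], [0.72, -0.294, 0.082], [0.771, -0.246, 0.089]]
scene turtle_stack 0.75 [204. 185.  44.  37.] [[0.413, -0.4, 0.001], [0.49, -0.343, 0.047], [0.518, -0.291, 0.053]]
scene turtle_stack 0.56 [344. 214.  80.  59.] [[0.506, -0.018, 0.011], [0.562, 0.058, 0.058], [0.609, 0.175, 0.113]]
scene bottle 0.65 [420. 267.  30.  54.] [[0.694, 0.263, 0.01], [0.72, 0.289, 0.106], [0.732, 0.318, 0.182]]
scene hippo 0.95 [191. 245.  38.  64.] [[0.631, -0.355, 0.009], [0.719, -0.294, 0.082], [0.771, -0.246, 0.089]]
scene board 0.72 [314. 233. 141.  98.] [[0.437, -0.167, 0.004], [0.606, 0.012, 0.011], [0.698, 0.162, 0.017]]
side giraffe 0.8 [320. 227.  66.  96.] [[0.5, -0.008, 0.011], [0.548, 0.047, 0.0
[... 1405 characters left out ...]
array([ 2.45898033e-04, -2.16590402e-03, -8.40830113e-05, -1.65663404e-04,
       -4.31599016e-04, -5.34882119e-04]), 'joint_torque': array([-4.73681375e-04, -3.38584685e+01,  3.20126760e+01,  7.03502683e-04,
       -3.15230227e-04,  4.44816834e-06]), 'tcp_pos': array([ 5.25004193e-01, -1.89040829e-05,  2.31335603e-01]), 'tcp_rot': array([[ 3.34195917e-05,  9.99999999e-01,  3.50973196e-05],
       [ 9.99999999e-01, -3.34182913e-05, -3.70520775e-05],
       [-3.70509045e-05,  3.50985578e-05, -9.99999999e-01]]), 'wrist_force': array([-0.01858192, -0.49839053,  0.51003414]), 'torque': array([-6.20746425e-03, -1.62543655e-02, -4.69294573e-05]), 'grasp_force': 0.0, 'opening': 0.08545430583323982}
```

```bash
cat >> h.py <<'E'
from scipy.optimize import minimize
poly=np.array([[-70,0],[-67,12],[-58,22],[-42,28],[2,28],[18,23],[32,15],[40,12],[48,12],[56,19],[70,25],[70,-25],[56,-19],[48,-12],[40,-12],[32,-15],[18,-23],[2,-28],[-42,-28],[-58,-22],[-67,-12]])/1000
def fit(X):
    """X Nx2 top-surface points; returns x,y,yaw of fish. R=0.5mm raster on 1.0mm pixels, occupancy"""
    c0=X.mean(0); s=400; N=200
    I=np.zeros((N,N),np.uint8); ij=np.round((X-c0)*500+N/2).astype(int); ok=((ij>=0)&(ij<N)).all(1); I[ij[ok,1],ij[ok,0]]=255
    I=cv2.morphologyEx(I,cv2.MORPH_CLOSE,np.ones((5,5),np.uint8))
    I=cv2.GaussianBlur(I,(0,0),1.0).astype(float)/255
    def cost(p):
        c,s_=np.cos(p[2]),np.sin(p[2]);Q=poly@np.array([[c,s_],[-s_,c]])+p[:2]/100
        M=np.zeros((N,N),np.uint8);cv2.fillPoly(M,[np.round((Q*500+N/2)*16).astype(np.int32)],255,shift=4)
        return np.abs(cv2.GaussianBlur(M,(0,0),1.0)/255.-I).sum()/I.sum()
    best=None
    for a in np.arange(0,2*np.pi,np.pi/8):
        r=minimize(cost,[0,0,a],method="Nelder-Mead",options=dict(initial_simplex=[[0,0,a],[1,0,a],[0,1,a],[0,0,a+.2]],xatol=1e-3,fatol=1e-4))
        if best is None or r.fun<best.fun: best=r
    return best.x[:2]/100+c0,(best.x[2]+np.pi)%(2*np.pi)-np.pi,best.fun
E
python3 - <<'E'
from h import *
B=dict(blank=(.46,.64,-.16,-.06,.019,.035),fish_stack=(.36,.56,.28,.40,.040,.060))
for t,(a,b,c,d,e,f) in B.items():
    for cam in ("scene","side","wrist"):
        X=np.load(cam+"0.npz")["C"].reshape(-1,3)
        X=X[(X[:,0]>a)&(X[:,0]<b)&(X[:,1]>c)&(X[:,1]<d)&(X[:,2]>e)&(X[:,2]<f)]
        if len(X)>50: print(t,cam,len(X),np.round(np.median(X[:,2]),4),fit(X[:,:2]))
X=np.load("wrist0.npz");
p=X["p"];cv2.imwrite("pics/w_up.png",cv2.resize(p[...,::-1],(800,500)))
C=X["C"];m=(C[...,2]>.085)&(C[...,0]>.48)&(C[...,0]<.64)&(C[...,1]>-.06)&(C[...,1]<.2)
Q=C[m];print(len(Q),np.percentile(Q,[1,50,99],axis=0).round(3))
for y in np.arange(-.03,.2,.01):
    s=(C[...,2]>.02)&(abs(C[...,1]-y)<.005)&(abs(C[...,0]-.56)<.08); q=C[s]
    if len(q): print(round(y,2),len(q),np.percentile(q[:,0],[1,99]).round(3),np.percentile(q[:,2],[1,50,99]).round(3))
E
```

```text
blank scene 698 0.0269 (array([ 0.5488344 , -0.11496231]), np.float64(-0.019815568731873512), np.float64(0.07780341248373782))
blank side 812 0.026 (array([ 0.54863628, -0.1149625 ]), np.float64(-0.054091424883582206), np.float64(0.09763473713981574))
blank wrist 3696 0.0265 (array([ 0.54816994, -0.11340245]), np.float64(-0.018192024985314248), np.float64(0.07125914882081864))
fish_stack scene 711 0.0491 (array([0.45930447, 0.33408525]), np.float64(0.24314807298833063), np.float64(0.07768377689595381))
fish_stack side 1715 0.0482 (array([0.45854142, 0.33462439]), np.float64(0.26094705969949317), np.float64(0.08026903784769722))
44015 [[ 0.482 -0.009  0.109]
 [ 0.544  0.012  0.314]
 [ 0.597  0.068  0.374]]
-0.01 2285 [0.482 0.605] [0.111 0.301 0.311]
0.0 4935 [0.482 0.606] [0.109 0.297 0.319]
0.01 21886 [0.481 0.597] [0.072 0.311 0.327]
0.02 14466 [0.487 0.578] [0.068 0.322 0.334]
0.03 380 [0.524 0.595] [0.044 0.066 0.069]
0.04 382 [0.525 0.596] [0.042 0.064 0.067]
0.05 392 [0.528 0.598] [0.039 0.062 0.065]
0.06 468 [0.529 0.602] [0.03  0.059 0.063]
0.07 1798 [0.525 0.602] [0.039 0.374 0.374]
0.08 832 [0.53  0.605] [0.058 0.061 0.063]
0.09 755 [0.532 0.607] [0.056 0.059 0.061]
0.1 608 [0.533 0.606] [0.055 0.057 0.059]
0.11 227 [0.534 0.561] [0.048 0.051 0.057]
0.12 221 [0.535 0.557] [0.045 0.048 0.051]
0.13 237 [0.537 0.559] [0.044 0.046 0.048]
0.14 211 [0.539 0.56 ] [0.041 0.044 0.046]
0.15 232 [0.54  0.564] [0.022 0.042 0.044]
0.16 574 [0.522 0.565] [0.021 0.041 0.043]
0.17 467 [0.523 0.567] [0.038 0.04  0.043]
0.18 226 [0.524 0.567] [0.033 0.038 0.041]
```

View pics/w_up.png

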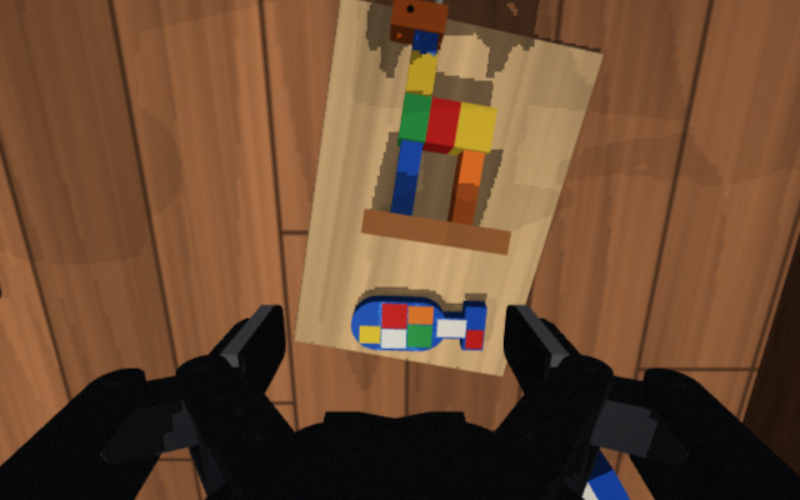

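View pics/side0.png

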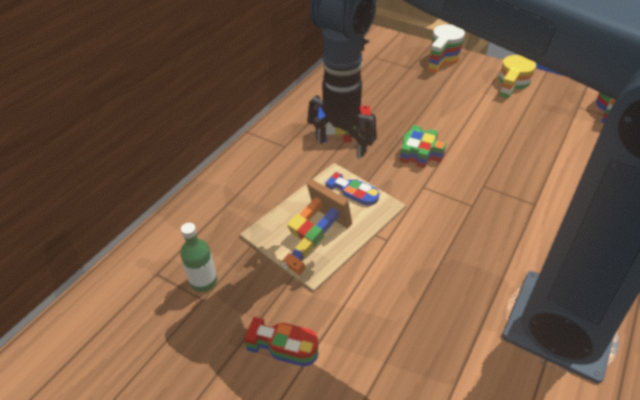

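```bash
python3 -m jog '{"grip":[85,85,85,85,85,85,85,85,85,85,85,85],"translation":[[0.001,-0.0415,0],[0.001,-0.0415,0],[0.001,-0.0415,-0.02],[0.001,-0.0415,-0.02],[0.001,-0.0415,-0.02],[0.001,-0.0415,-0.02],[0.001,-0.0415,-0.02],[0.001,-0.0415,-0.02],[0.001,-0.0415,-0.02],[0.001,-0.0415,-0.02],[0.001,-0.0415,-0.02],[0,0,0]],"turn":[0.045,0.045,0.045,0.045,0.045,0.045,0.045,0.045,0.045,0.045,0.045,0]}'
cat >> h.py <<'E'
def meas(cam,bx):
    st=env.get_state();p,d=env.grab_frame(cam);X=cloud(cam,d,st).reshape(-1,3)
    a,b,c,e,f,g=bx
    X=X[(X[:,0]>a)&(X[:,0]<b)&(X[:,1]>c)&(X[:,1]<e)&(X[:,2]>f)&(X[:,2]<g)]
    return (len(X),X[:,2].mean(),fit(X[:,:2]),p,st) if len(X)>50 else (len(X),0,0,p,st)
E
python3 - <<'E'
from h import *
bx=(.46,.64,-.17,-.06,.019,.035)
n,z,f,p,st=meas("wrist",bx);print(n,z,f,st["q"],st["tcp_pos"],st["tcp_rot"].round(3))
cv2.imwrite("pics/w1.png",p[...,::-1])
E
```

```text
time: 2.4
tcp_pos: [0.5272, -0.115, 0.1853]
tcp_rot: [[-1.0, 0.018, -0.002], [0.018, 1.0, 0.0], [0.002, 0.0, -1.0]]
wrist_force: [-0.6, 0.3, -0.0]
opening: 0.085
grasp_force: 0.0
5557 0.026459716845355658 (array([ 0.54710301, -0.11426432]), np.float64(-0.027867042379142504), np.float64(0.06673086450766536)) [-3.38771567e-01  8.19023612e-02  4.34330006e-02  1.53393309e+00
 -3.53902763e-04 -3.21233357e-01] [ 0.52723486 -0.11496084  0.18530229] [[-1.     0.018 -0.002]
 [ 0.018  1.     0.   ]
 [ 0.002  0.    -1.   ]]
```

```bash
python3 -m jog '{"grip":[85,85,85,85,85,85,85,85,50,50,50,50],"translation":[[0,0.002,-0.15],[0,0,-0.15],[0,0,-0.15],[0,0,-0.1],[0,0,-0.08],[0,0,-0.05],[0,0,-0.025],[0,0,0],[0,0,0],[0,0,0],[0,0,0],[0,0,0]],"turn":[-0.002,0,0,0,0,0,0,0,0,0,0,0]}' 30
python3 -m jog '{"grip":[50,50],"translation":[[0,0,0],[0,0,0]],"turn":[0,0]}' 30
```

```text
time: 3.65
tcp_pos: [0.5292, -0.1142, 0.0118]
tcp_rot: [[-1.0, 0.022, 0.003], [0.022, 1.0, -0.001], [-0.003, -0.001, -1.0]]
wrist_force: [-0.2, 0.2, 5.1]
opening: 0.0552
grasp_force: 33.6
time: 3.85
tcp_pos: [0.5292, -0.1142, 0.0118]
tcp_rot: [[-1.0, 0.022, 0.003], [0.022, 1.0, -0.001], [-0.003, -0.001, -1.0]]
wrist_force: [-0.3, -0.2, 6.1]
opening: 0.0548
grasp_force: 33.6
```

```bash
python3 -m jog '{"grip":[50,50,50,50,50,50,50,50,50,50,50,50],"translation":[[0,0,0.06],[0,0,0.15],[0,0,0.17],[0,0,0.17],[0,0,0.17],[0,0.04,0.1],[0,0.1,0],[0,0.15,0],[0,0.17,0],[0,0.17,0],[0,0.17,0],[0,0.17,0]],"turn":[0,0,0,0,0,0,0,0,0.02,0.02,0.02,0.028]}' 30
python3 -m jog '{"grip":[50,50,50,50,50,50,50,50],"translation":[[0,0.17,0],[0,0.17,0],[0,0.17,0],[0,0.15,0],[0,0.1,0],[0,0.04,0],[0,0,0],[0,0,0]],"turn":[0,0,0,0,0,0,0,0]}' 30
python3 - <<'E'
from h import *
st=env.get_state();p,d=env.grab_frame("wrist");C=cloud("wrist",d,st);np.savez("w2.npz",p=p,C=C)
cv2.imwrite("pics/w2.png",p[...,::-1])
X=C.reshape(-1,3)
s=X[(X[:,0]>.36)&(X[:,0]<.56)&(X[:,1]>.28)&(X[:,1]<.40)&(X[:,2]>.040)&(X[:,2]<.06)]
print(len(s),fit(s[:,:2]) if len(s)>50 else 0,np.median(s[:,2]))
print(st["tcp_pos"],st["tcp_rot"].round(3),st["opening"],st["grasp_force"])
for c in ("scene","side"):
  p,d=env.grab_frame(c);X=cloud(c,d).reshape(-1,3)
  s=X[(X[:,0]>.36)&(X[:,0]<.56)&(X[:,1]>.28)&(X[:,1]<.40)&(X[:,2]>.040)&(X[:,2]<.06)]
  print(len(s),fit(s[:,:2]) if len(s)>50 else 0)
E
```

```text
time: 5.05
tcp_pos: [0.527, 0.1305, 0.2154]
tcp_rot: [[-0.967, -0.255, -0.001], [-0.255, 0.967, -0.0], [0.001, 0.0, -1.0]]
wrist_force: [0.0, -0.4, -1.2]
opening: 0.0554
grasp_force: 33.0
time: 5.85
tcp_pos: [0.5277, 0.3277, 0.2151]
tcp_rot: [[-0.968, -0.251, -0.0], [-0.251, 0.968, -0.001], [0.001, -0.001, -1.0]]
wrist_force: [0.8, -0.2, -0.7]
opening: 0.0551
grasp_force: 33.0
5551 (array([0.45570277, 0.33625794]), np.float64(0.3076634921756365), np.float64(0.21597675860721535)) 0.048558859616342875
[0.52773183 0.3277391  0.21510658] [[-0.968 -0.251 -0.   ]
 [-0.251  0.968 -0.001]
 [ 0.001 -0.001 -1.   ]] 0.055072084838475456 32.95658826828003
635 (array([0.45925935, 0.33399974]), np.float64(0.27750586713475967), np.float64(0.21118660551182136))
1707 (array([0.45672201, 0.33459926]), np.float64(0.24380775749734873), np.float64(0.07659553036303782))
```

View pics/w2.png

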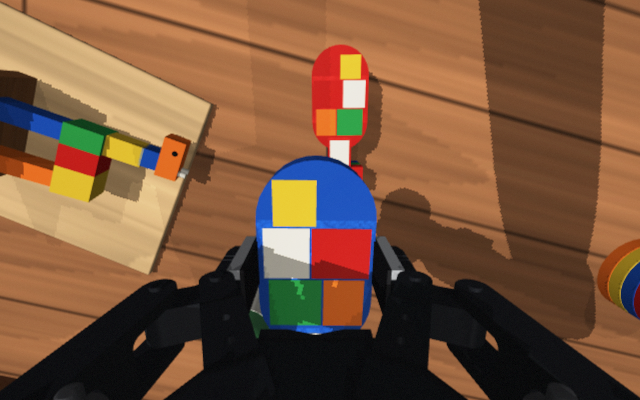

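```bash
cat > m.py <<'E'
from h import *
def ax(X,a=.255):
    u=np.array([np.cos(a),np.sin(a)]);v=np.array([-u[1],u[0]])
    s=X[:,:2]@u;t=X[:,:2]@v;s0=s.min();r=[]
    for k in np.arange(.030,.068,.003):
        q=t[abs(s-s0-k)<.0015]
        if len(q)>5: r.append((k,(q.min()+q.max())/2,q.max()-q.min()))
    r=np.array(r);r=r[r[:,2]>.050]
    b,c=np.polyfit(r[:,0],r[:,1],1)
    print("n",len(X),"nose",(s0*u+c*v).round(4),"yaw",round(a+np.arctan(b),4),"w",r[:,2].round(4),"z",np.median(X[:,2]).round(4))
E
python3 - <<'E'
from m import *
d=np.load("w2.npz");X=d["C"].reshape(-1,3)
f=lambda z0,z1,x0,x1,y0,y1:X[(X[:,2]>z0)&(X[:,2]<z1)&(X[:,0]>x0)&(X[:,0]<x1)&(X[:,1]>y0)&(X[:,1]<y1)]
ax(f(.04,.055,.36,.56,.28,.4))
h=f(.17,.28,.4,.6,.2,.45);print(np.histogram(h[:,2],11,(.17,.28)))
h=f(.224,.238,.4,.6,.2,.45);ax(h)
d=np.load("side0.npz");X=d["C"].reshape(-1,3);ax(f(.04,.055,.36,.56,.28,.4))
E
```

```text
n 5551 nose [0.3914 0.3171] yaw 0.2731 w [0.055  0.0551 0.0554 0.0555 0.0556 0.0558 0.0557 0.055  0.0554 0.0553
 0.0547 0.0547 0.055 ] z 0.0486
(array([    0,     0,     0,     0,   120, 11436,  7987,  1074,  1180,
        1923,  8123]), array([0.17, 0.18, 0.19, 0.2 , 0.21, 0.22, 0.23, 0.24, 0.25, 0.26, 0.27,
       0.28]))
n 19140 nose [0.4788 0.3172] yaw 0.2331 w [0.0559 0.0562 0.0559 0.0687 0.0825 0.0675 0.0556 0.0555 0.0556 0.0556
 0.0555 0.056  0.056 ] z 0.2299
n 1715 nose [0.392  0.3166] yaw 0.2662 w [0.0566 0.0568 0.0567 0.0573 0.0576 0.0567 0.0539 0.0567 0.0577 0.0574
 0.0551 0.0574 0.0569] z 0.0482
```

```bash
sed -i 's/r\[r\[:,2\]>.050\]/r[(r[:,2]>.050)\&(r[:,2]<.058)]/' m.py; python3 - <<'E'
from m import *
d=np.load("w2.npz");X=d["C"].reshape(-1,3)
ax(X[(X[:,2]>.224)&(X[:,2]<.238)&(X[:,0]>.4)&(X[:,0]<.6)&(X[:,1]>.2)&(X[:,1]<.45)])
E
```

```text
n 19140 nose [0.479  0.3163] yaw 0.242 w [0.0559 0.0562 0.0559 0.0556 0.0555 0.0556 0.0556 0.0555 0.056  0.056 ] z 0.2299
```

```bash
python3 -m jog '{"grip":[50,50,50,50,50,50,50,50,50,50,50,50],"translation":[[-0.05,0.007,0],[-0.12,0,0],[-0.12,0,0],[-0.06,0,-0.04],[0,0,-0.12],[0,0,-0.14],[0,0,-0.14],[0,0,-0.1],[0,0,-0.05],[0,0,-0.03],[0,0,0],[0,0,0]],"turn":[0.006,0,0,0,0,0,0,0,0,0,0,0]}' 30
python3 - <<'E'
from m import *
for c in ("wrist","side"):
    st=env.get_state();p,d=env.grab_frame(c);X=cloud(c,d,st).reshape(-1,3);np.savez("x_"+c,p=p,C=X)
    cv2.imwrite(f"pics/{c}3.png",p[...,::-1])
    X=X[(X[:,2]>.064)&(X[:,2]<.082)&(X[:,0]>.36)&(X[:,0]<.56)&(X[:,1]>.26)&(X[:,1]<.42)]
    print(np.median(X[:,2]))
    try: ax(X)
    except Exception as e: print(e)
print(st["tcp_pos"],st["tcp_rot"].round(3))
a=cv2.resize(cv2.imread("pics/wrist3.png"),(480,300));b=cv2.resize(cv2.imread("pics/side3.png")[260:400,210:370],(343,300))
cv2.imwrite("pics/c3.png",np.hstack([a,b])[:,:800])
E
```

```text
time: 7.2
tcp_pos: [0.4414, 0.331, 0.0617]
tcp_rot: [[-0.963, -0.27, 0.002], [-0.27, 0.963, 0.001], [-0.003, 0.001, -1.0]]
wrist_force: [0.2, 0.9, -0.8]
opening: 0.0547
grasp_force: 32.9
0.07643568459487234
n 19058 nose [0.3929 0.3185] yaw 0.2632 w [0.056  0.0559 0.0556 0.0555 0.0554 0.0555 0.0556 0.0555 0.0561] z 0.0764
0.07626851920221234
n 1271 nose [0.3924 0.3217] yaw 0.1586 w [0.0558 0.0563 0.0559] z 0.0763
[0.4416017  0.33122168 0.06201947] [[-0.963 -0.27   0.003]
 [-0.27   0.963  0.002]
 [-0.003  0.001 -1.   ]]
```

View pics/c3.png

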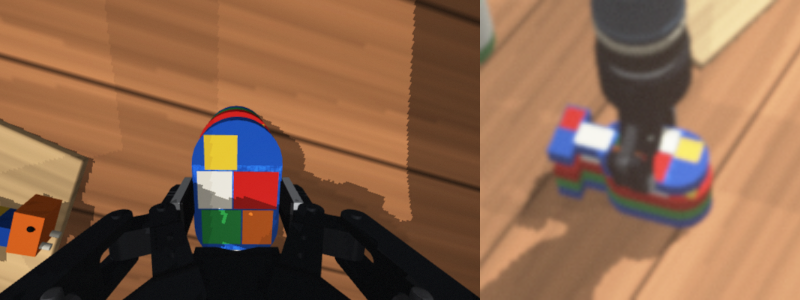

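The wrist view on the left shows the blank just above the stack, with the stack's red nose rim showing evenly ahead of it. The side crop on the right agrees that they line up. I'll lower it.

```bash
python3 -m jog '{"grip":[50,50,50,50,50,50],"translation":[[-0.004,-0.006,0],[0,0,-0.015],[0,0,-0.015],[0,0,-0.012],[0,0,-0.006],[0,0,0]],"turn":[0,0,0,0,0,0]}' 30
```

```text
time: 7.9
tcp_pos: [0.4391, 0.3291, 0.0498]
tcp_rot: [[-0.963, -0.27, 0.0], [-0.27, 0.963, -0.0], [-0.0, -0.0, -1.0]]
wrist_force: [-3.5, -0.9, 8.6]
opening: 0.0551
grasp_force: 33.9
```

```bash
python3 -m jog '{"grip":[60,66,75,85,85,85,85,85,85,85,85,85],"translation":[[0,0,0],[0,0,0],[0,0,0],[0,0,0],[0,0,0],[0,0,0.05],[0,0,0.12],[0,0,0.16],[0,0,0.16],[0.04,0,0.12],[0.1,0,0],[0.1,0,0]],"turn":[0,0,0,0,0,0,0,0,0,0,0,0]}' 
python3 - <<'E'
from m import *
for c in ("wrist","side","scene"):
    st=env.get_state();p,d=env.grab_frame(c);X=cloud(c,d,st).reshape(-1,3)
    cv2.imwrite(f"pics/{c}4.png",p[...,::-1])
    for z0,z1 in ((.058,.072),(.035,.053)):
        Y=X[(X[:,2]>z0)&(X[:,2]<z1)&(X[:,0]>.36)&(X[:,0]<.56)&(X[:,1]>.26)&(X[:,1]<.42)]
        if len(Y)>100 and z0>.05: print(c,fit(Y[:,:2]),np.median(Y[:,2]),np.polyfit(Y[:,0],Y[:,2],1)[0])
C=X.reshape(400,640,3);np.savez("s4.npz",C=C,p=p)
W=(X[:,2]>.09)&(abs(X[:,0]-.55)<.1)&(abs(X[:,1])<.06)&(X[:,2]<.125)
Q=X[W];print(len(Q),np.percentile(Q,[1,50,99],axis=0).round(4),np.polyfit(Q[:,0],Q[:,1],1))
a=p[150:300,180:500];cv2.imwrite("pics/c4.png",cv2.resize(a[...,::-1],(800,375)))
print(st["tcp_pos"],st["q"])
E
```

```text
time: 9.1
tcp_pos: [0.5009, 0.3299, 0.2044]
tcp_rot: [[-0.963, -0.271, 0.005], [-0.271, 0.963, 0.003], [-0.006, 0.001, -1.0]]
wrist_force: [-0.5, -0.4, -0.0]
opening: 0.0851
grasp_force: 0.0
wrist (array([0.45718696, 0.33502225]), np.float64(0.2744574164335063), np.float64(0.06390519386057975)) 0.06450529579760603 -0.0008236766156740109
side (array([0.45837391, 0.33391948]), np.float64(0.2696924313458666), np.float64(0.0782346487445057)) 0.06431242375623974 0.00022036096454873544
scene (array([0.45711592, 0.33308869]), np.float64(0.2522003844485443), np.float64(0.07746702482959061)) 0.06518262707408762 -0.007311204354266792
269 [[ 0.5011 -0.0122  0.0924]
 [ 0.5656  0.0049  0.11  ]
 [ 0.6109  0.0201  0.1151]] [-0.16385697  0.09696724]
[0.5020457  0.32887643 0.20125974] [ 4.68599484e-01  2.38517820e-01  2.50927289e-01  1.58055846e+00
 -6.92683800e-04  1.97202401e-01]
```

View pics/wrist4.png

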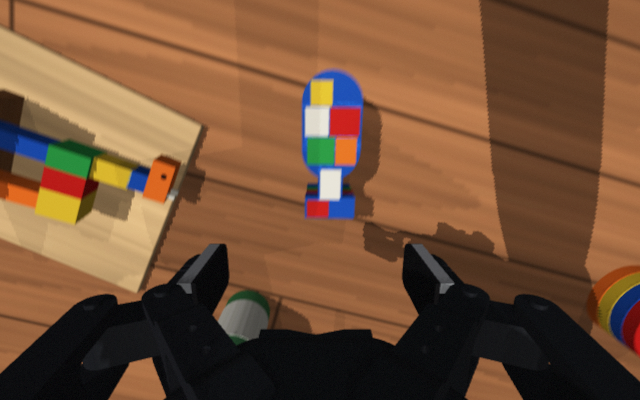

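The blank lies flat and aligned on the stack: blue top over red in the wrist view, around pixel (330,145). Next I'll shut the fingers, turn, and approach the giraffe.

```bash
python3 -m jog '{"grip":[0,0,0,0,0,0,0,0,0,0,0,0],"translation":[[0.02,-0.05,0],[0.02,-0.1,0],[0.02,-0.1,0],[0.02,-0.1,0],[0.02,-0.1,0],[0.02,-0.1,0],[0.02,-0.1,0],[0.02,-0.1,0],[0.02,-0.1,0],[0.02,-0.1,0],[0.02,-0.05,0],[0,0,0]],"turn":[0.034,0.034,0.034,0.034,0.034,0.034,0.034,0.034,0.034,0.034,0.028,0]}' 30
python3 - <<'E'
from m import *
R=[]
for c in ("wrist","side","scene"):
    st=env.get_state();p,d=env.grab_frame(c);C=cloud(c,d,st);cv2.imwrite(f"pics/{c}5.png",p[...,::-1]);np.savez(f"{c}5.npz",p=p,C=C)
    s=env.silhouettes("giraffe",c)
    if not s: print(c,"none");continue
    m=s[0]["pixels"]
    Q=C[m&(C[...,2]>.085)&(C[...,2]<.125)&(C[...,1]<.04)]
    print(c,s[0]["confidence"],len(Q))
    if len(Q)<30: continue
    k,b=np.polyfit(Q[:,0],Q[:,1],1)
    r=Q[:,1]-k*Q[:,0]-b
    print(" x",np.percentile(Q[:,0],[1,99]).round(4),"slope",k.round(4),"y@.555",(k*.555+b).round(4))
    for z in np.arange(.088,.122,.004):
        w=abs(Q[:,2]-z)<.002
        if w.sum()>5: print("  z",z.round(3),w.sum(),np.percentile(r[w]+k*.555+b,[2,50,98]).round(4))
st=env.get_state();print(st["tcp_pos"],st["tcp_rot"].round(3),st["opening"],st["wrist_force"])
E
```

```text
time: 10.45
tcp_pos: [0.5539, 0.0779, 0.201]
tcp_rot: [[-0.143, -0.99, 0.0], [-0.99, 0.143, -0.0], [0.0, -0.0, -1.0]]
wrist_force: [1.4, 0.1, -0.1]
opening: -0.0003
grasp_force: 0.0
wrist 0.72 4202
 x [0.5017 0.6083] slope -0.1507 y@.555 0.0042
  z 0.088 100 [-0.0082 -0.0075 -0.0068]
  z 0.092 98 [-0.0072 -0.0067 -0.0063]
  z 0.096 115 [-0.0063 -0.0058 -0.0054]
  z 0.1 111 [-0.0056 -0.0049 -0.0044]
  z 0.104 116 [-0.0048 -0.0041 -0.0035]
  z 0.108 1763 [-0.0036  0.0104  0.0152]
  z 0.112 1872 [-0.0027  0.002   0.0099]
side 0.6 497
 x [0.5002 0.6077] slope -0.1285 y@.555 0.0081
  z 0.088 36 [-0.003   0.0099  0.0123]
  z 0.092 40 [0.0003 0.0107 0.013 ]
  z 0.096 45 [-0.0028  0.0119  0.0148]
  z 0.1 35 [-0.0005  0.0123  0.0147]
  z 0.104 43 [0.0035 0.013  0.0157]
  z 0.108 164 [-0.0036  0.009   0.0165]
  z 0.112 122 [-0.0025  0.0037  0.0151]
scene 0.92 251
 x [0.5064 0.6112] slope -0.1771 y@.555 0.0064
  z 0.088 6 [-0.0065  0.0099  0.011 ]
  z 0.096 12 [-0.0026  0.0065  0.0131]
  z 0.1 11 [-0.003   0.012   0.0138]
  z 0.104 15 [-0.0015  0.008   0.0147]
  z 0.108 76 [-0.0017  0.0082  0.0144]
  z 0.112 116 [-0.0019  0.0056  0.0158]
[0.55381868 0.080136   0.20069335] [[-0.14 -0.99 -0.  ]
 [-0.99  0.14  0.  ]
 [-0.    0.   -1.  ]] -0.0004858996687099079 [-0.35082625  0.71263523  0.52220098]
```

View pics/wrist5.png

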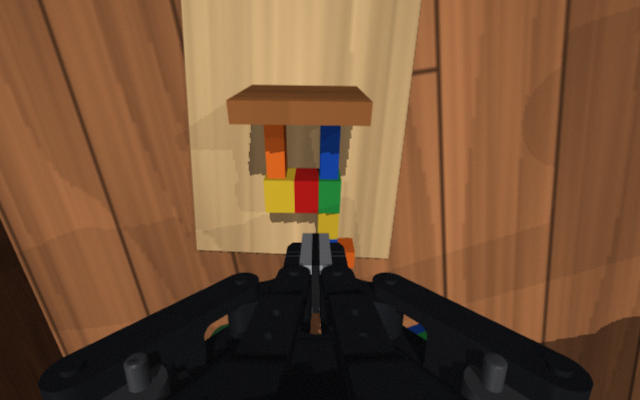

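The wrist view shows the plinth edge near pixel (300,105), between the pulling path and the fingers, with the fingers centred between the two legs. Lowering behind the plinth.

```bash
python3 -m jog '{"grip":[0,0,0,0,0,0,0],"translation":[[0.008,-0.08,0],[0.006,-0.07,-0.06],[0,-0.02,-0.14],[0,0,-0.14],[0,0,-0.09],[0,0,-0.04],[0,0,0]],"turn":[0,0,0,0,0,0,0]}' 30
```

```text
time: 11.45
tcp_pos: [0.5562, 0.0372, 0.0813]
tcp_rot: [[-0.14, -0.99, -0.004], [-0.99, 0.14, 0.0], [0.0, 0.004, -1.0]]
wrist_force: [-1.6, 0.0, 0.4]
opening: -0.0001
grasp_force: 0.0
```

```bash
python3 -m jog '{"grip":[0,0,0,0,0,0],"translation":[[-0.006,-0.04,0],[-0.006,-0.04,0],[-0.006,-0.04,0],[-0.006,-0.04,0],[-0.006,-0.04,0],[0,0,0]],"turn":[0,0,0,0,0,0]}' 30
python3 - <<'E'
from m import *
p,d=env.grab_frame("side");q,_=env.grab_frame("scene")
cv2.imwrite("pics/c6.png",np.hstack([cv2.resize(a[130:300,220:420][...,::-1],(400,340)) for a in (p,q)]))
print(env.get_state()["wrist_force"])
E
```

```text
time: 12.05
tcp_pos: [0.5502, -0.0154, 0.0834]
tcp_rot: [[-0.143, -0.99, 0.0], [-0.99, 0.143, -0.001], [0.001, -0.001, -1.0]]
wrist_force: [-0.9, 0.0, -0.6]
opening: 0.0003
grasp_force: 0.0
[0.04697677 0.67282037 0.97817289]
```

View pics/c6.png

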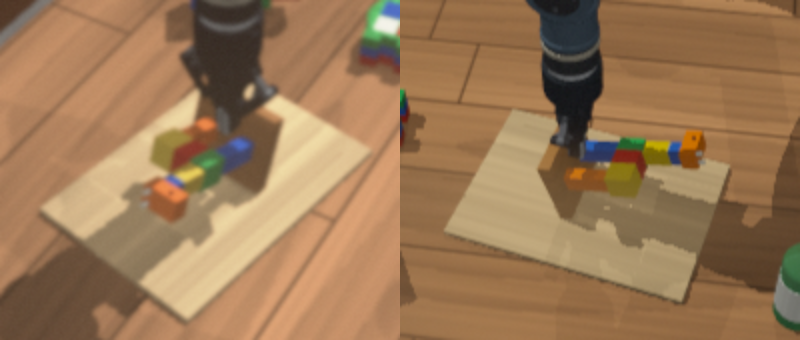

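Both views show the giraffe swung up on its plinth edge, with the legs rising and the fingers hooked behind. I'll finish the pull and then sweep clear.

```bash
python3 -m jog '{"grip":[0,0,0,0,0,0,0,0,0,0],"translation":[[-0.006,-0.04,0],[-0.006,-0.04,0],[-0.006,-0.04,0],[-0.009,-0.06,0],[-0.012,-0.09,0],[-0.016,-0.12,0.02],[-0.016,-0.12,0.05],[-0.01,-0.08,0.05],[0,0,0],[0,0,0]],"turn":[0,0,0,0,0,0,0,0,0,0]}' 30
python3 - <<'E'
from m import *
p,d=env.grab_frame("side");q,e=env.grab_frame("scene")
cv2.imwrite("pics/c7.png",np.hstack([cv2.resize(a[130:300,220:420][...,::-1],(400,340)) for a in (p,q)]))
C=cloud("side",d);s=env.silhouettes("giraffe","side")
for r in s[:1]: X=C[r["pixels"]&(d>0)];print(np.percentile(X,[2,50,98],axis=0).round(3))
E
```

```text
time: 13.15
tcp_pos: [0.5298, -0.1619, 0.1132]
tcp_rot: [[-0.143, -0.99, 0.0], [-0.99, 0.143, 0.0], [-0.0, -0.0, -1.0]]
wrist_force: [0.3, 0.4, 1.5]
opening: 0.0
grasp_force: 0.0
[[ 0.486 -0.108  0.014]
 [ 0.524 -0.059  0.053]
 [ 0.595 -0.019  0.201]]
```

View pics/c7.png

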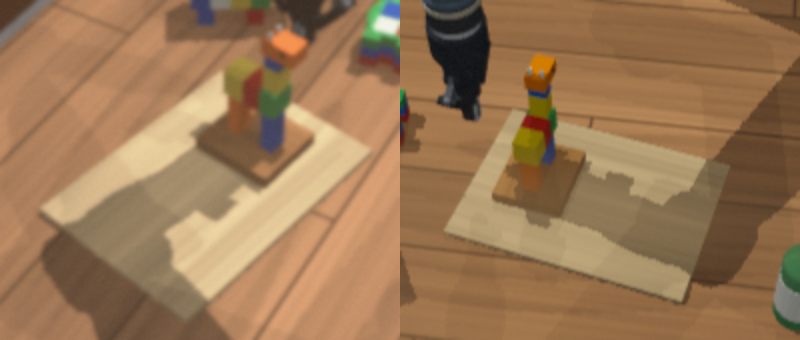

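The giraffe stands upright on its plinth in both views. I'll back the arm off, check that everything is at rest and hand in.

```bash
python3 -m jog '{"grip":[0,0,0,0,0,0,0],"translation":[[0,-0.04,0.08],[0,-0.04,0.12],[0,0,0.1],[0,0,0],[0,0,0],[0,0,0],[0,0,0]],"turn":[0,0,0,0,0,0,0]}' 30
python3 - <<'E'
from m import *
for c in ("side","scene"):
    p,d=env.grab_frame(c);C=cloud(c,d);X=C.reshape(-1,3)
    Y=X[(X[:,2]>.058)&(X[:,2]<.072)&(X[:,0]>.36)&(X[:,0]<.56)&(X[:,1]>.26)&(X[:,1]<.42)]
    print(c,fit(Y[:,:2]),np.median(Y[:,2]))
    G=X[(abs(X[:,2]-.028)<.006)&(abs(X[:,0]-.54)<.08)&(X[:,1]>-.14)&(X[:,1]<0)]
    A=np.c_[G[:,:2],np.ones(len(G))];print(len(G),np.median(G[:,2]),np.linalg.lstsq(A,G[:,2],rcond=None)[0])
    h=env.silhouettes("giraffe",c)[0];Z=C[h["pixels"]&(d>0)];print(Z[:,2].max())
print(env.close_job())
E
```

```text
time: 14.0
tcp_pos: [0.5291, -0.18, 0.186]
tcp_rot: [[-0.14, -0.99, -0.003], [-0.99, 0.14, 0.002], [-0.001, 0.003, -1.0]]
wrist_force: [0.6, 0.1, 0.2]
opening: -0.0002
grasp_force: 0.0
side (array([0.45838514, 0.33402759]), np.float64(0.25928892118893687), np.float64(0.07189844121313982)) 0.06424333003067151
977 0.02789733795562832 [ 0.00818548 -0.00662906  0.02310699]
0.2090571565585725
scene (array([0.45828077, 0.33351639]), np.float64(0.2656158341099242), np.float64(0.07724434108239829)) 0.06498902476515234
785 0.028829137824518014 [0.00031982 0.00218056 0.02866575]
0.21099999107263245
the job is handed in; nothing more can be done
None
```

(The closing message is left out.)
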